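# Swap the jar into the ratchet clamp and pump it snug

### The arm

A 7-joint arm with a two-finger parallel gripper is mounted at the origin on a cart in front of the work surface, level with it; the furniture and walls round the work are solid. World frame = base frame: x ahead of the robot, y to its left, z up, the work surface at z = 0. Lengths are in m, angles in rad, forces in N, time in s.
With the tool pointing down it reaches from about 0.35 to 0.9 m from the base axis. Payload 8.1 kg.
Tool frame: the origin (TCP) lies at the centre of the arm's flange, where the gripper is bolted on; the fingertips stand 173 mm ahead of it and the grasp point (between the pads) lies 155 mm ahead of it (r.hold_point_z is the distance from the TCP to the grasp point, in m); x points along the fingers, y is the direction in which the jaws open and shut, and the axes are right-handed (so a half turn about x gives the same grasp; the last joint's range is limited). The gripper opens to 85 mm and grips with 20 to 120 N. Pads are 22 mm wide; open, the fingers measure 114 mm over their backs; the gripper's body (76 mm by 85 mm) begins 54 mm behind the grasp point. The pads swing forward as they close: fully open they stand 13 mm farther back than shut.
Start: joints at [-1.394, 0.434, 0.025, 1.573, -0.012, 1.134, -0.075], TCP at [0.173, 0.601, 0.405] pointing down, gripper open.
Joint ranges: [-2.62, 2.62], [-0.44, 2.09], [-1.27, 1.32], [0.08, 2.57], [-1.32, 4.46], [0.12, 2], [-2.74, 2.74]. Speed limits (rad/s): [2.22, 2.22, 3.01, 3.01, 3.14, 3.14, 3.14].

### API

Orientations are given as a unit quaternion [x, y, z, w].
In Python, from cell import r, camera, camera_info gives the robot as it stands. The module is installed in compiled form; this text tells all that it offers.
- The arm moves only by the tool servo_tool, never from a script. Its argument "rows" is text: rows parted by semicolons, each of 4 numbers parted by spaces: the shift along the tool's x, y, z in m, then the turn about the tool's x in degrees. A call has 1 to 20 rows; each row is the pose to reach, as a shift and turn from the pose commanded when the call began, along the tool's axes at that moment; what a row does not reach only later rows make up. A row lasts 1/8 s, in which the tool goes at most 62.5 mm and 10.7 degrees, less where a joint would pass 70% of its speed; a pose out of reach is approached as far as the arm can. A call with a gripper value outside its range is refused whole. "jaw" is the closure, from -1 (fully open) to 1 (shut), so that 0 is half open, set as the call begins (left out, the last holds). The fingers move at their own pace and stop on an object; "grip_force" is the grip in N (left out, the last holds). Time passes only in rows, so rows that repeat a pose let the fingers close. It gives the time, the measured TCP pose, the force and the opening at its end, in the units of the state.
- r.read_state(): the state, without advancing time (a new reading comes with each control period).
- camera(name): name is "scene" or "side" or "wrist"; returns (picture, depth): 420x560x3 uint8, red, green, blue; 420x560 float32, m along the optical axis (not along the pixel's ray), 0 where there is no reading.
- camera_info(name): a dict with "vfov" (degrees; the focal length in pixels is half the picture's height over the tangent of half this angle, whatever the lens; pixels are square), "cx", "cy" (the principal point, pixels), "dist" ([k1, k2, p1, p2, k3] as OpenCV has them; the pictures are not rectified), "R" (3x3) and "t" (3): a world point X has camera coordinates R X + t. Camera axes: x right, y down, z forward; pixel columns grow to the right and rows downward; lengths in m; the calibration is good to about 2 mm. A picture is of the moment at which its call begins: read the wrist's pose just before it. camera_info takes no time and is no camera call; for the wrist camera it gives the pose at the moment of the call.
- r.job_done(): hands the job in, once; it reports no verdict.
The state is a dict: "time_s": time; "joints": joint angles; "qvel": joint speeds; "tau": joint torques, N m; "tcp_pos": TCP position; "eef_rot": TCP orientation; "force": force on the tool from outside, world axes, zero at the start; "torque": the same for the moment, N m; "grip_width": finger opening in m.
Only numpy, scipy, OpenCV 4.12 (cv2) and the standard library are available. Lean on these libraries where they do the work, as an engineer would, in place of code of your own. Each camera call takes 0.05 s, during which the arm holds its last target.

### The job

The cap of the spice jar is stuck and the jar must be held steady while I unscrew it. Swap the two: stand the salt shaker, which is now between the clamp's jaws, upright on the cork coaster, and stand the spice jar, which is now on the coaster, upright on the clamp's board between the jaws; then pump the clamp's trigger back and forth (never push the jaw or bar itself) until the moving jaw has pushed the jar snug against the fixed jaw and the sprung pad is pressed in about half way, never fully, or the glass breaks. Finish while still holding the trigger pulled back with your hand off the jar, and leave the other things standing where they are.

Things in the scene. Friction and masses are not known exactly. Their poses are not given: they have to be found in the camera images.
- clamp: Ratchet clamp on a wooden board 285x90x12 mm (x -205 to 80), screwed down. Origin: under the board, below the place between the jaws. x: long axis, the way the moving jaw advances to the fixed jaw; z up. Along x: bar end -266, black grip -206 (146 high), steel pump housing -189 to -127 (44 wide, 94 high), toothed bar, moving jaw, place, fixed jaw. The worktop 140 mm off on its +y side is clear for parking.
- fixed_jaw: Steel upright at the +x end of the clamp, 86 mm high, 52 mm wide, with a rubber face at x = +35 mm in the clamp's frame (20 to 80 mm high). Its origin and axes are those of the clamp.
- bar (a joint): How far the ratchet bar with the moving jaw has advanced, m. At 0 the pad's rubber face stands at x = -60 mm in the clamp's frame, so the free opening is 95 mm minus this value (71 to 90 mm at the start); range 0 to 0.075. Friction (12 N) keeps it where the trigger has driven it.
- moving_jaw: Steel plate of the moving jaw, 10 x 50 mm, 82 mm high, fixed to the bar; its front lies 20 mm behind the pad's face. Origin and axes as the clamp's, moved along x by the bar's value. Not to be pushed by hand.
- pad (a joint): How far the sprung pad is pressed back into the moving jaw, m: 0 free, 0.010 fully in (against its stop: the glass breaks). Spring 1.6 N per mm; half way in (0.005) is about 8 N.
- pad_face: Rubber face of the sprung pad, 46 mm wide, 20 to 80 mm high. Origin and axes as the clamp's, moved along x by the bar's value minus the pad's.
- trigger (a joint): Trigger angle, rad: 0 at rest (leaning 0.275 to the jaws), 0.55 pulled back to the grip. Pin along the clamp's y, x = -150 mm, 84 mm high. Pulling its top to the clamp's -x, once the pawl has caught a tooth (5 mm apart), drives the bar on 28 mm per rad: 10 to 15 mm a full stroke. Let go, its spring (4 N at the tip) returns it; the bar stays. A pull takes up to 20 N at the tip.
- trigger_blade: Black plastic blade of the trigger, 10 mm thick along the stroke, 24 mm wide across, reaching from 20 to 66 mm beyond the pin (top about 148 mm high). Origin at the pin; its z axis runs up along the blade, x toward the jaws.
- trigger_tip (a point): Point on the middle of the blade, 50 mm from the pin, where it is best pushed or gripped; at rest about 132 mm high, at x = -136 mm in the clamp's frame.
- coaster: Round cork coaster, 96 mm across, 5 mm high, stuck to the worktop. Origin: centre of its underside.
- jar: Straight glass spice jar with a dark screw cap, the taller and thinner of the two: 41 mm diameter, 105 mm high (cap from 84 mm up), 0.08 to 0.15 kg; stands on the coaster at the start. Origin: centre of its underside, z up.
- shaker: Salt shaker, glass with a narrower domed metal top with holes: 44 mm diameter up to 70 mm, then 34 mm, 90 mm high, about 0.1 kg; stands between the clamp's jaws at the start. Origin: centre of its underside, z up.
- tin: Bystander: food tin, 57 mm diameter, 72 mm high. Origin: centre of its underside.
- candle: Bystander: small tea candle in a metal cup, 38 mm diameter, 15 mm high. Origin: centre of its underside.
- timer: Bystander: wind-up kitchen timer, 63 mm diameter, 48 mm high. Origin: centre of its underside.
- pot: Bystander: small round glass pot, 72 mm diameter, 54 mm high. Origin: centre of its underside.
- bar_end: Round black end cap of the bar, 20 mm across, 10 mm long, at the rear of the clamp (x = -266 to -256 mm plus the bar's value, centre 39 mm high). Origin and axes as the clamp's, moved along x by the bar's value. Not to be pushed by hand.
There are look-alikes about, which are no part of the job. Leave any blue look-alike of the shaker alone.

How it is judged:
On the way, in this order (a step that is already met when the one before it is completed fails the run):
1. the shaker stands on the coaster and the jar stands upright on the board between the jaws, let go and not yet clamped (horizontal distance between shaker and coaster below 0.028 m and height (world z) of shaker below 0.009 m and angle between each of shaker, jar's own z axis and vertical below 0.08 rad and x of jar in the frame of clamp between -0.045 and 0.02 m and y of jar in the frame of clamp between -0.018 and 0.018 m and z of jar in the frame of clamp below 0.016 m and contact force between the fingers and jar below 0.2 N and contact force between the fingers and shaker below 0.2 N and value of joint trigger below 0.1 rad and value of joint pad below 0.0015 m), for 0.2 s.
2. the trigger is pulled (value of joint trigger above 0.12 rad and contact force between the fingers and trigger_blade above 1 N).
3. the pad and the fixed jaw both press on the jar (contact force between pad_face and jar above 1.5 N and contact force between fixed_jaw and jar above 1 N), for 0.1 s.
At the end, for the whole second after the job is handed in: Jar upright on the board within 20 mm of the clamp's axis, pad and fixed jaw each pressing it with over 3 N, pad 2.5 to 8 mm in; fingers press the trigger (over 1 N, over 0.06 rad) and touch neither jar nor shaker; shaker upright on the coaster, centre within 28 mm (value of joint pad between 0.0025 and 0.008 m and contact force between each of pad_face, fixed_jaw and jar above 3 N and contact force between the fingers and trigger_blade above 1 N and value of joint trigger above 0.06 rad and contact force between the fingers and jar below 0.2 N and angle between jar's own z axis and vertical below 0.1 rad and z of jar in the frame of clamp between 0.008 and 0.018 m and y of jar in the frame of clamp between -0.02 and 0.02 m and linear speed of jar below 0.02 m/s and horizontal distance between shaker and coaster below 0.028 m and height (world z) of shaker below 0.009 m and angle between shaker's own z axis and vertical below 0.08 rad and contact force between the fingers and shaker below 0.2 N); the arm keeps its last pose, push and grip.
It fails at once if the pad is pressed fully in: the glass breaks (value of joint pad above 0.0093 m).
It fails at once if the moving jaw, its pad or the end of the bar is pushed by hand instead of by the trigger (contact force between any of the fingers, the arm and moving_jaw above 6 N or contact force between any of the fingers, the arm and pad_face above 6 N or contact force between any of the fingers, the arm and bar_end above 6 N).
It fails at once if the jar or the shaker is tipped over (angle between any of jar, shaker's own z axis and vertical above 0.7 rad).
It fails at once if a bystander is pushed away from its place by more than 30 mm (distance of any of tin, candle, timer, pot from where it was at the start of the episode above 0.03 m).
It also fails if it takes over 67 s, if anything falls off the work surface, if the arm or the gripper's body presses on something with over 40 N, if the wrist force passes 120 N, or if a joint passes its speed limit or range.

## Working session

There is one attempt and no reset: what is moved stays moved. The work goes in short steps, Python scripts to look and compute and a tool call to move; the robot and the scene stay as the last step left them, time stands still between calls to the robot, and variables do not carry over. Pictures are saved under pics/ and viewed, and the job is handed in when it is done.

Besides the shell and the picture viewer there is one more tool, called in YAML: its name, and indented under it one key for each argument. servo_tool: Moves the arm, as the interface text tells. Its arguments: {"type":"object","properties":{"rows":{"type":"string"},"jaw":{"type":"number"},"grip_force":{"type":"number"}},"required":["rows"]}

```bash
mkdir -p pics; ls
python3 - <<'E'
from cell import r,camera,camera_info
import cv2,numpy as np
print(r.read_state())
for n in("scene","side","wrist"):
    i=camera_info(n);print(n,i)
    p,d=camera(n);cv2.imwrite(f"pics/{n}0.png",p[:,:,::-1]);np.savez(f"{n}0.npz",p=p,d=d,R=i["R"],t=i["t"])
E
```

```text
pics
{'time_s': 0.0, 'joints': array([-1.39363845,  0.43522024,  0.02499146,  1.57407742, -0.01161388,
        1.13402421, -0.07509842]), 'qvel': array([ 2.53865888e-03,  8.18965375e-04, -8.29597316e-05,  1.05849976e-03,
       -1.45241245e-03, -1.40256666e-03,  1.07217534e-04]), 'tau': array([-2.19946749e-03, -6.70451260e+01,  1.02357969e+00, -3.16218281e+01,
        1.52471673e-02,  1.23689248e-02, -1.08041004e-05]), 'tcp_pos': array([0.17255042, 0.60046925, 0.40393529]), 'eef_rot': array([ 0.09805958,  0.70022492, -0.09917806,  0.70016648]), 'force': array([-0.7253216 , -0.28985852, -0.20218987]), 'torque': array([ 0.01433385, -0.01735935, -0.02856702]), 'grip_width': 0.08582157336124714}
scene {'vfov': 56.888428995170756, 'cx': 273.3952280074041, 'cy': 203.52966793324075, 'dist': array([0.01613986, 0.        , 0.        , 0.        , 0.        ]), 'R': array([[ 0.76572781, -0.64303272,  0.01303201],
       [-0.47838882, -0.58297811, -0.65671962],
       [ 0.42988958,  0.49663411, -0.75402222]]), 't': array([-0.19326203,  0.48351095,  0.60260404])}
side {'vfov': 48.06209111947747, 'cx': 283.89921411003496, 'cy': 208.29070280010725, 'dist': array([-0.00996513,  0.        ,  0.        ,  0.        ,  0.        ]), 'R': array([[-0.99615596, -0.08653413,  0.01360716],
       [-0.05214696,  0.46100178, -0.88586571],
       [ 0.0703847 , -0.88316997, -0.46374216]]), 't': array([ 0.5022274 , -0.01974655,  1.21136277])}
wrist {'vfov': 59.0020713541467, 'cx': 277.2712833053001, 'cy': 212.24198364020683, 'dist': array([-0.10105705,  0.        ,  0.        ,  0.        ,  0.        ]), 'R': array([[ 0.27665868,  0.96096715, -0.001455  ],
       [ 0.91180105, -0.26202524,  0.31616708],
       [ 0.30344493, -0.08879704, -0.94870241]]), 't': array([-0.62354271, -0.04102135,  0.38012517])}
```

View pics/scene0.png

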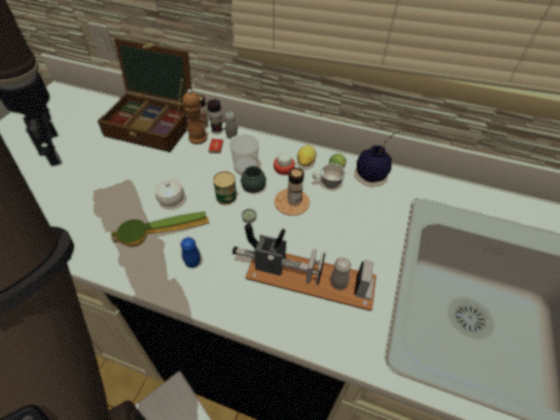

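View pics/side0.png

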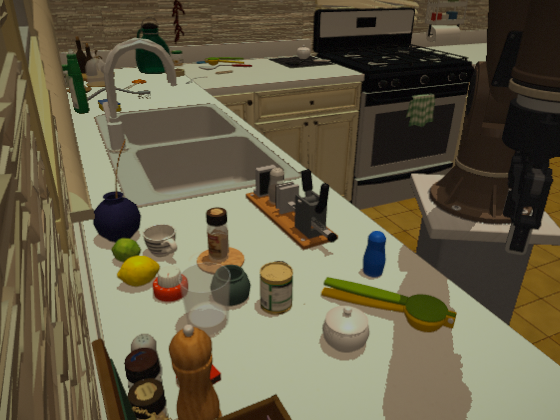

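View pics/wrist0.png

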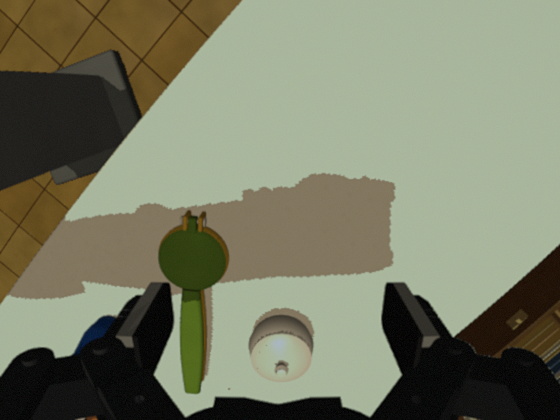

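```bash
cat > h.py <<'E'
import numpy as np,cv2
from cell import camera,camera_info,r
def load(n,tag):
    z=np.load(f"{n}{tag}.npz");return z["p"],z["d"],z["R"],z["t"]
def cloud(n,d,R,t):
    i=camera_info(n);f=210/np.tan(np.radians(i["vfov"]/2))
    K=np.array([[f,0,i["cx"]],[0,f,i["cy"]],[0,0,1]])
    v,u=np.mgrid[0:420,0:560]
    uv=cv2.undistortPoints(np.stack([u,v],-1).reshape(-1,1,2).astype(np.float64),K,i["dist"]).reshape(420,560,2)
    P=np.concatenate([uv*d[...,None],d[...,None]],-1)
    W=(P-t)@R
    W[d==0]=np.nan
    return W
def proj(n,X,R,t):
    i=camera_info(n);f=210/np.tan(np.radians(i["vfov"]/2))
    K=np.array([[f,0,i["cx"]],[0,f,i["cy"]],[0,0,1]])
    return cv2.projectPoints(np.atleast_2d(X).astype(float),cv2.Rodrigues(R)[0],t,K,i["dist"])[0].reshape(-1,2)
def snap(n,tag):
    i=camera_info(n);p,d=camera(n)
    np.savez(f"{n}{tag}.npz",p=p,d=d,R=i["R"],t=i["t"]);cv2.imwrite(f"pics/{n}{tag}.png",p[:,:,::-1])
    return p,d,i["R"],i["t"]
def crop(p,x0,y0,x1,y1,name,s):
    cv2.imwrite(f"pics/{name}.png",cv2.resize(p[y0:y1,x0:x1,::-1],None,fx=s,fy=s,interpolation=cv2.INTER_CUBIC))
E
python3 - <<'E'
from h import *
for n in("scene","side"):
    p,d,R,t=load(n,"0");W=cloud(n,d,R,t)
    if n=="scene": crop(p,210,140,390,310,"c_scene",4.4); pts=dict(jar=(295,187),coast=(283,205),shk=(343,270),board=(330,285),tin=(224,177),can=(249,214),pot=(253,176),timer=(285,163),hous=(270,250),fix=(367,275))
    else: crop(p,190,150,360,310,"c_side",4.6); pts=dict(jar=(217,235),coast=(208,262),shk=(284,185),board=(285,215),tin=(276,285),pot=(236,285),timer=(170,288))
    for k,(u,v) in pts.items(): print(n,k,W[v,u].round(3))
E
```

```text
scene jar [0.593 0.324 0.079]
scene coast [0.574 0.344 0.006]
scene shk [0.504 0.081 0.09 ]
scene board [0.498 0.099 0.012]
scene tin [0.482 0.471 0.071]
scene can [0.487 0.377 0.006]
scene pot [0.578 0.476 0.009]
scene timer [0.661 0.437 0.038]
scene hous [0.42  0.213 0.092]
scene fix [0.537 0.044 0.084]
side jar [0.603 0.359 0.071]
side coast [0.625 0.356 0.005]
side shk [0.493 0.137 0.081]
side board [0.488 0.16  0.015]
side tin [0.475 0.495 0.064]
side pot [0.546 0.476 0.044]
side timer [0.664 0.475 0.028]
```

View pics/c_scene.png

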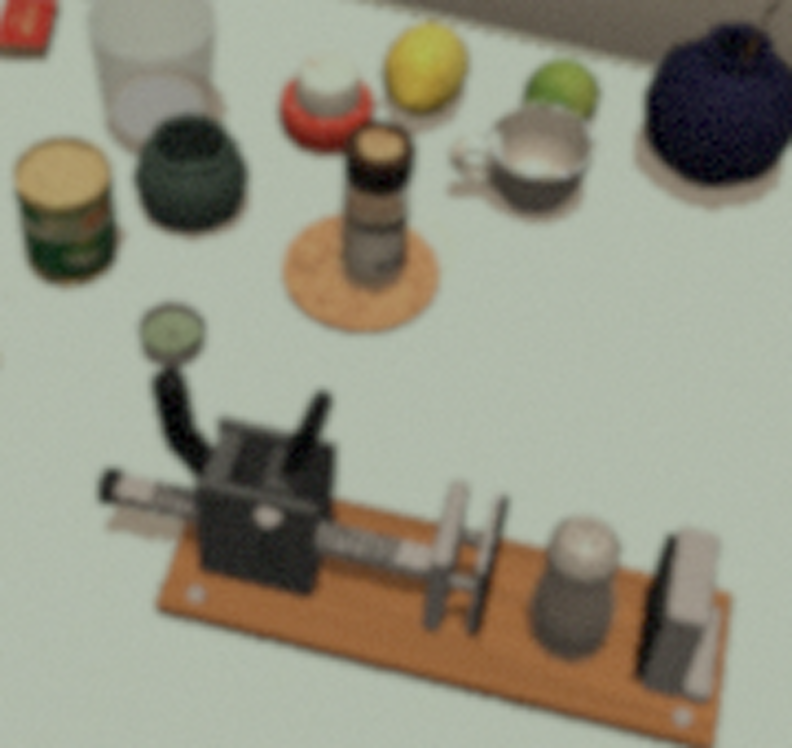

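View pics/c_side.png

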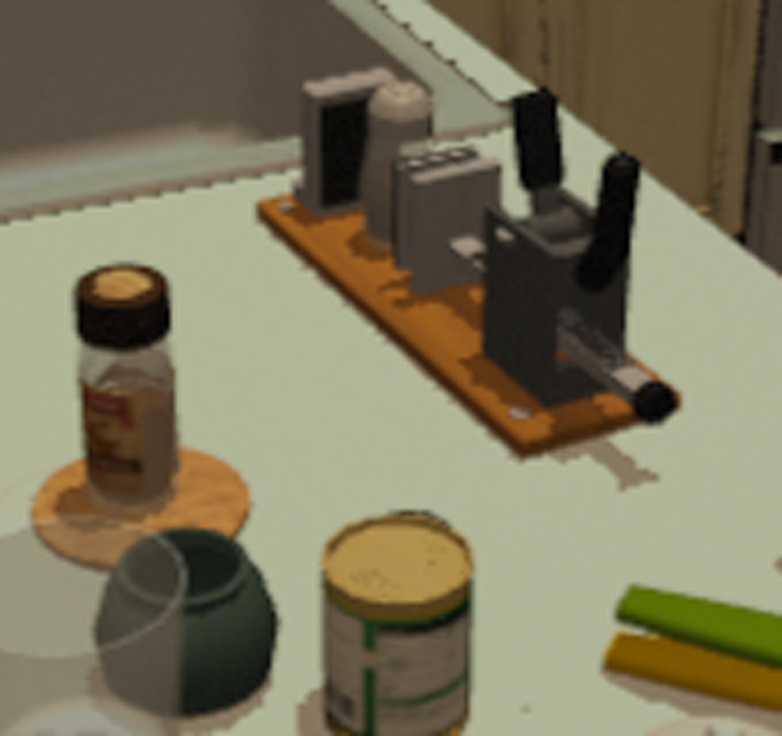

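```bash
cat > fit.py <<'E'
from h import *
from scipy.optimize import least_squares
def circ(P,r0):
    c=P.mean(0)
    s=least_squares(lambda q:np.hypot(*(P-q).T)-r0,c,loss="soft_l1",f_scale=.002);return s.x
if __name__=="__main__":
  for n in("scene","side"):
    p,d,R,t=load(n,"0");W=cloud(n,d,R,t)
    hsv=cv2.cvtColor(p,cv2.COLOR_RGB2HSV)
    x,y,z=W[...,0],W[...,1],W[...,2]
    org=(hsv[...,1]>100)&(hsv[...,0]<20)
    b=org&(z>.006)&(z<.02)&(y<.29)&(y>0)&(x>.3)&(x<.65)
    print(n,"board",b.sum(),np.median(z[b]))
    # ray-plane rect at z=.012 from pixels: use xy directly
    P=np.stack([x[b],y[b]],-1).astype(np.float32)
    print(cv2.minAreaRect(P*1000), cv2.boxPoints(cv2.minAreaRect(P*1000)).round(1).tolist())
    c=(hsv[...,1]>60)&(hsv[...,0]<20)&(z>.0)&(z<.012)&(np.hypot(x-.6,y-.35)<.07)
    P=np.stack([x[c],y[c]],-1).astype(np.float32)
    print("coaster",c.sum(),np.median(z[c]),cv2.minEnclosingCircle(P*1000))
    for k,cx,cy,zr,r0 in(("jarbody",.605,.34,(.02,.08),.0205),("jarcap",.605,.34,(.087,.102),.0205),("shk",.51,.1,(.03,.065),.022),("shktop",.51,.1,(.073,.083),.017)):
        m=(np.hypot(x-cx,y-cy)<.05)&(z>zr[0])&(z<zr[1])
        if k[:3]=="shk": m&=(hsv[...,1]<90)
        if m.sum()>5: print(k,m.sum(),circ(np.stack([x[m],y[m]],-1),r0).round(4))
E
python3 fit.py
```

```text
scene board 2329 0.01154930576105818
((480.6319580078125, 142.98963928222656), (88.02386474609375, 280.9101867675781), 34.20392990112305) [[365.29998779296875, 234.39999389648438], [523.2000122070312, 2.0999999046325684], [596.0, 51.599998474121094], [438.1000061035156, 283.8999938964844]]
coaster 521 0.0047190549399263645 ((601.890869140625, 342.4845275878906), 47.84840393066406)
jarbody 248 [0.6075 0.3386]
jarcap 67 [0.6078 0.3389]
shk 216 [0.5139 0.0954]
shktop 130 [0.4997 0.1106]
side board 1160 0.013013612109628286
((483.45050048828125, 147.42372131347656), (90.79034423828125, 285.09967041015625), 35.01034164428711) [[364.5, 238.10000610351562], [528.0999755859375, 4.599999904632568], [602.4000244140625, 56.70000076293945], [438.79998779296875, 290.20001220703125]]
coaster 435 0.006276505639339116 ((602.70458984375, 339.14483642578125), 48.794525146484375)
jarbody 545 [0.6083 0.3387]
jarcap 128 [0.6085 0.3382]
shk 189 [0.5298 0.0872]
shktop 141 [0.5044 0.1196]
```

```bash
cat > geo.py <<'E'
from h import *
from scipy.spatial.transform import Rotation as Ro
TH=np.radians(-55.2)
C0=np.array([.5175,.0950])
def state():
    s=r.read_state();return s,np.array(s["tcp_pos"]),Ro.from_quat(s["eef_rot"]).as_matrix()
def c2w(x,y,z):
    c,s=np.cos(TH),np.sin(TH);return np.array([C0[0]+c*x-s*y,C0[1]+s*x+c*y,z])
def w2c(P):
    c,s=np.cos(TH),np.sin(TH);q=np.asarray(P)[...,:2]-C0
    return np.stack([c*q[...,0]+s*q[...,1],-s*q[...,0]+c*q[...,1]],-1)
def plan(target_tcp,yaw=None):
    s,p,R=state(); 
    print("t",s["time_s"],"tcp",p.round(4),"toolshift",(R.T@(target_tcp-p)).round(4),"w",round(s["grip_width"],4),"F",np.round(s["force"],2))
    return R
def info():
    s,p,R=state();print("t",s["time_s"],"tcp",p.round(4),"grip pt",(p+R[:,0]*r.hold_point_z).round(4),"\nR",R.round(3).tolist(),"joints",np.round(s["joints"],2),"w",round(s["grip_width"],4),"F",np.round(s["force"],2))
E
python3 - <<'E'
from geo import *
info()
i=camera_info("wrist");s,p,R=state()
Rc=np.array(i["R"]);cp=-Rc.T@np.array(i["t"])
print("cam pos in tool",R.T@(cp-p),"cam axis in tool",R.T@Rc[2],"cam right in tool",R.T@Rc[0])
print(R.T@np.array([np.cos(TH),np.sin(TH),0]))
E
```

```text
t 0.15 tcp [0.1726 0.6005 0.4041] grip pt [0.1726 0.6003 0.2494] 
R [[-0.0, 0.276, 0.961], [-0.001, 0.961, -0.276], [-1.0, -0.001, 0.0]] joints [-1.39  0.44  0.03  1.57 -0.01  1.13 -0.08] w 0.0857 F [ 0.46 -0.49 -0.18]
cam pos in tool [ 0.03130654 -0.00062459 -0.08100475] cam axis in tool [ 9.48749216e-01 -1.65767379e-04  3.16029901e-01] cam right in tool [4.17808408e-05 9.99999919e-01 3.99100925e-04]
[ 0.00085308 -0.63151272  0.77536504]
```

servo_tool:
  rows: "0 -0.036 0.043 4; 0 -0.072 0.086 8; 0 -0.108 0.130 12; 0 -0.144 0.173 16; 0 -0.18 0.216 20; 0 -0.215 0.259 24; 0 -0.251 0.302 28; 0 -0.287 0.346 32; 0 -0.323 0.389 36; 0 -0.359 0.432 39; 0 -0.359 0.432 39; 0 -0.359 0.432 39"

```text
time_s: 1.65
tcp_pos: [0.4884, 0.1367, 0.4045]
eef_rot: [0.327, 0.627, -0.327, 0.627]
force: [0.2, 1.2, -1.1]
grip_width: 0.0855
```

Run:
```python
from geo import *
snap("wrist","1");info()
```

```text
t 1.7 tcp [0.4881 0.1373 0.4045] grip pt [0.488  0.1374 0.2498] 
R [[-0.001, 0.819, 0.574], [0.0, 0.574, -0.819], [-1.0, -0.0, -0.001]] joints [-0.7   0.25  0.4   1.88 -0.11  1.04  0.35] w 0.0856 F [-0.19  0.69  0.34]
```

View pics/wrist1.png

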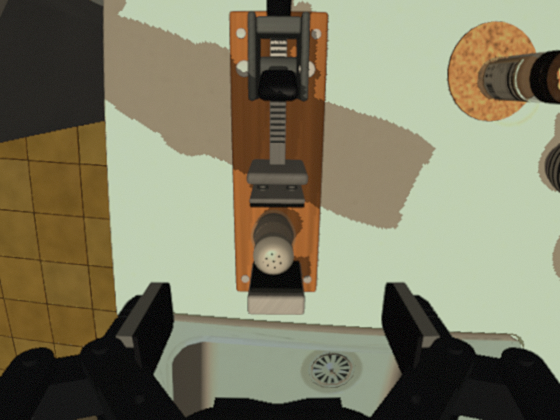

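Run:
```python
from geo import *
from fit import circ
p,d,R,t=load("wrist","1");W=cloud("wrist",d,R,t)
hsv=cv2.cvtColor(p,cv2.COLOR_RGB2HSV);x,y,z=W[...,0],W[...,1],W[...,2]
b=(hsv[...,1]>100)&(hsv[...,0]<20)&(z>.004)&(z<.02);b[:,:220]=0;b[:,340:]=0;b[300:]=0
P=np.stack([x[b],y[b]],-1).astype(np.float32)*1000
rect=cv2.minAreaRect(P);print(b.sum(),np.median(z[b]),rect)
ctr=np.array(rect[0])/1000
# long edges angle by PCA of boundary in rough clamp frame
q=w2c(P/1000);
xs=np.arange(-.19,.05,.004);lo=[];hi=[]
for a in xs:
    m=abs(q[:,0]-a)<.003
    lo.append(q[m,1].min());hi.append(q[m,1].max())
from numpy.polynomial import polynomial as Po
for e in(lo,hi):
    c=np.polyfit(xs,e,1);c=np.polyfit(xs[abs(np.polyval(c,xs)-e)<.002],np.array(e)[abs(np.polyval(c,xs)-e)<.002],1);print("edge",c,"deg",np.degrees(c[0]))
print("xrange",q[:,0].min(),q[:,0].max(),np.percentile(q[:,0],[.1,99.9]))
cc=(hsv[...,1]>80)&(hsv[...,0]<20)&(z<.012)&(np.hypot(x-.6,y-.34)<.07)
P=np.stack([x[cc],y[cc]],-1).astype(np.float32)*1000;print("coaster",cv2.minEnclosingCircle(P))
def reg(name,u0,v0,u1,v1,z0,z1):
    m=np.zeros(z.shape,bool);m[v0:v1,u0:u1]=1;m&=(z>z0)&(z<z1)
    c=w2c(W[m]);print(name,m.sum(),"cx",np.percentile(c[:,0],[2,50,98]).round(4),"cy",np.percentile(c[:,1],[2,50,98]).round(4),"z",np.percentile(z[m],[2,50,98]).round(4))
    return W[m]
reg("fixtop",240,280,310,320,.08,.092)
reg("jawtop",240,150,315,182,.074,.09)
reg("padtop",240,182,315,212,.07,.09)
reg("trig",255,60,305,105,.12,.16)
s=reg("shk",250,205,300,278,.072,.1)
print(circ(s[(s[:,2]<.088)&(s[:,2]>.08)][:,:2],.017))
reg("shktop",250,230,300,278,.095,.11)
```

```text
12508 0.01149689616376819 ((482.6614685058594, 143.34280395507812), (89.34737396240234, 283.40826416015625), 34.39321517944336)
edge [-0.00493941 -0.04529636] deg -0.2830072187209983
edge [-0.00771578  0.04251956] deg -0.442081436602468
xrange -0.20149420213285146 0.0823769905855054 [-0.20112694  0.0801198 ]
coaster ((603.160888671875, 343.3503723144531), 49.403350830078125)
fixtop 1246 cx [0.0416 0.0503 0.0619] cy [-0.0266 -0.0016  0.0228] z [0.0803 0.0852 0.0867]
jawtop 624 cx [-0.0678 -0.065  -0.0609] cy [-0.0243 -0.0017  0.0225] z [0.0747 0.0811 0.0828]
padtop 823 cx [-0.0603 -0.0445 -0.0383] cy [-0.0227 -0.0009  0.0211] z [0.0708 0.0794 0.0819]
trig 996 cx [-0.141  -0.1327 -0.1258] cy [-0.0116 -0.0004  0.0108] z [0.1214 0.1452 0.148 ]
shk 1352 cx [-0.0401 -0.008   0.0129] cy [-0.02   -0.004   0.0124] z [0.073  0.094  0.0998]
[0.50051005 0.11717252]
shktop 821 cx [-0.0116 -0.0007  0.0125] cy [-0.0164 -0.004   0.0083] z [0.0953 0.099  0.1013]
```

servo_tool:
  rows: "0.03 -0.0036 0.051 0.6; 0.09 -0.0036 0.051 0.6; 0.15 -0.0036 0.051 0.6; 0.1915 -0.0036 0.051 0.6; 0.1915 -0.0036 0.051 0.6; 0.1915 -0.0036 0.051 0.6"
  jaw: -1

```text
time_s: 2.45
tcp_pos: [0.5154, 0.0934, 0.2146]
eef_rot: [0.33, 0.625, -0.329, 0.626]
force: [0.0, -0.6, 0.3]
grip_width: 0.0854
```

servo_tool:
  rows: "0 0 0 0; 0 0 0 0; 0 0 0 0; 0 0 0 0; 0 0 0 0; 0 0 0 0"
  jaw: 1
  grip_force: 30

```text
time_s: 3.2
tcp_pos: [0.5153, 0.0925, 0.2145]
eef_rot: [0.331, 0.625, -0.329, 0.626]
force: [-2.5, -0.2, 11.0]
grip_width: 0.04
```

```bash
sed -i 's/-55.2)/-55.55)/;s/\[.5175,.0950\]/[.5168,.0933]/' geo.py
python3 - <<'E'
from geo import *
snap("side","2");snap("scene","2");info();s,p,R=state();print(w2c(p))
p,d,_,_=load("side","2");crop(p,190,100,360,260,"c_side2",3)
E
```

```text
t 3.3 tcp [0.5153 0.0925 0.2145] grip pt [0.5156 0.0927 0.0598] 
R [[0.002, 0.826, 0.564], [0.001, 0.564, -0.826], [-1.0, 0.002, 0.0]] joints [-0.52  0.53  0.33  2.03 -0.29  0.62  0.6 ] w 0.0399 F [-2.26 -0.38 12.11]
[-0.00018755 -0.00164966]
```

View pics/c_side2.png

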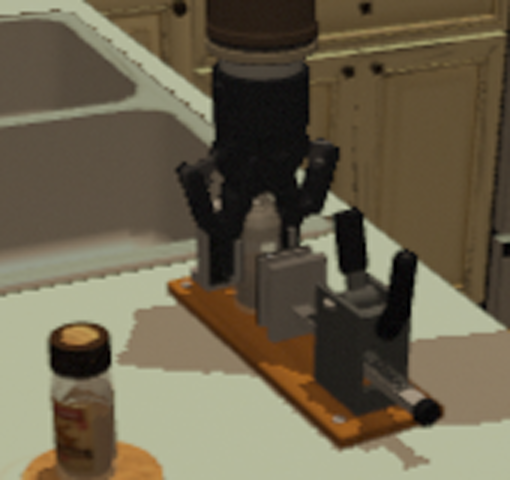

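View pics/scene2.png

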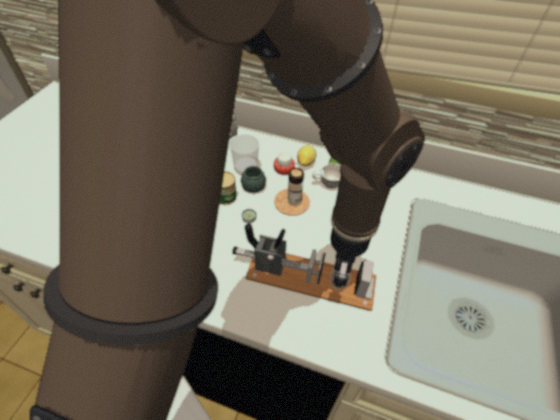

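servo_tool:
  rows: "-0.04 0 0 0; -0.09 0 0 0; -0.12 0 0 0; -0.12 0.05 -0.007 0; -0.12 0.1 -0.014 0; -0.12 0.1416 -0.02 0; -0.09 0.1416 -0.02 0; -0.04 0.1416 -0.02 0; -0.01 0.1416 -0.02 0; 0.006 0.1416 -0.02 0; 0.011 0.1416 -0.02 0; 0.012 0.1416 -0.02 0; 0.012 0.1416 -0.02 0; 0.012 0.1416 -0.02 0"

```text
time_s: 5.05
tcp_pos: [0.621, 0.1888, 0.2027]
eef_rot: [0.331, 0.625, -0.33, 0.626]
force: [-2.8, -1.1, 6.8]
grip_width: 0.0397
```

Run:
```python
from geo import *
snap("side","3");info()
p,d,_,_=load("side","3");crop(p,150,100,350,300,"c_side3",3)
```

```text
t 5.1 tcp [0.621  0.1888 0.2027] grip pt [0.6213 0.1889 0.048 ] 
R [[0.002, 0.826, 0.564], [0.001, 0.564, -0.826], [-1.0, 0.002, 0.0]] joints [-0.59  0.7   0.33  1.72 -0.31  0.77  0.49] w 0.0399 F [-2.31 -1.45  6.82]
```

View pics/c_side3.png

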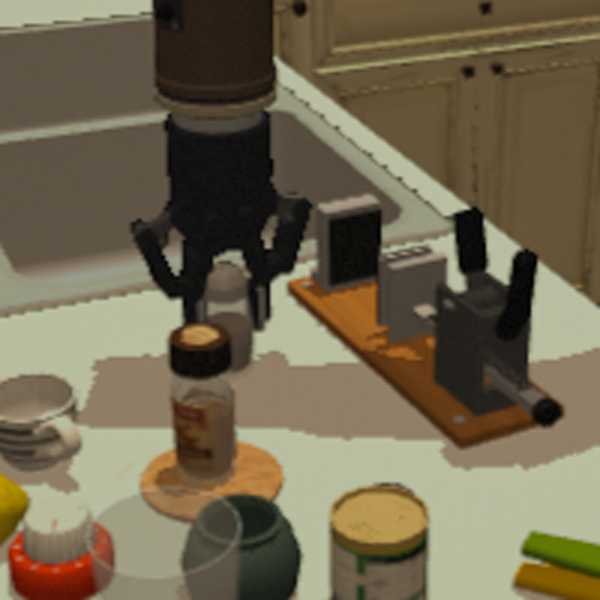

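servo_tool:
  rows: "0 0 0 0; 0 0 0 0; 0 0 0 0; 0 0 0 0; -0.03 0 0 0; -0.09 0 0 0; -0.137 0 0 0; -0.137 0.025 -0.044 0; -0.137 0.05 -0.088 0; -0.137 0.074 -0.131 0; -0.1 0.074 -0.131 0; -0.05 0.074 -0.131 0; -0.022 0.074 -0.131 0; -0.022 0.074 -0.131 0"
  jaw: -1

```text
time_s: 6.85
tcp_pos: [0.6067, 0.3384, 0.2208]
eef_rot: [0.329, 0.626, -0.331, 0.625]
force: [-0.6, -0.4, 0.5]
grip_width: 0.0851
```

servo_tool:
  rows: "0 0 0 0; 0 0 0 0; 0 0 0 0; 0 0 0 0; 0 0 0 0; 0 0 0 0"
  jaw: 1
  grip_force: 30

```text
time_s: 7.6
tcp_pos: [0.6082, 0.339, 0.2249]
eef_rot: [0.331, 0.625, -0.329, 0.626]
force: [-1.5, 0.4, 5.8]
grip_width: 0.0405
```

Run:
```python
from geo import *
snap("side","4");info()
p,d,_,_=load("side","4");crop(p,150,100,350,300,"c_side4",3)
```

```text
t 7.65 tcp [0.6082 0.339  0.2249] grip pt [0.6085 0.3392 0.0702] 
R [[0.002, 0.825, 0.564], [0.001, 0.564, -0.825], [-1.0, 0.002, -0.0]] joints [-0.8   0.74  0.34  1.57 -0.3   0.88  0.26] w 0.0401 F [-0.86 -0.66  6.76]
```

View pics/c_side4.png

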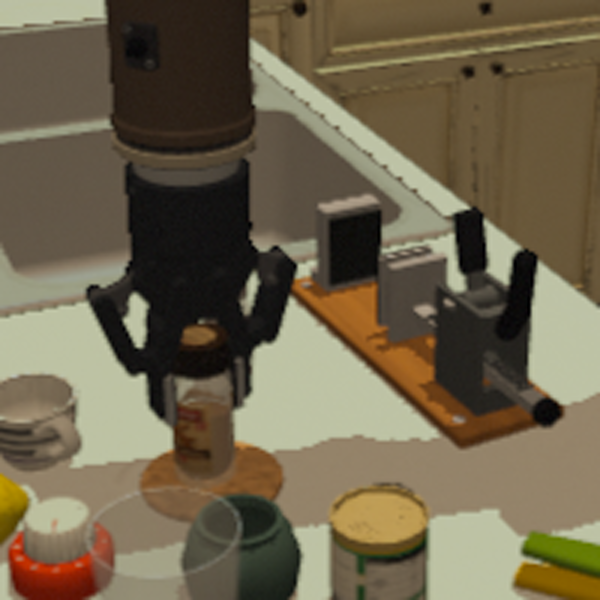

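servo_tool:
  rows: "-0.04 0 0 0; -0.09 0 0 0; -0.13 0 0 0; -0.13 -0.044 0.033 0; -0.13 -0.09 0.067 0; -0.13 -0.136 0.101 0; -0.13 -0.18 0.134 0; -0.13 -0.214 0.159 0; -0.1 -0.214 0.159 0; -0.06 -0.214 0.159 0; -0.025 -0.214 0.159 0; -0.012 -0.214 0.159 0; -0.007 -0.214 0.159 0; -0.007 -0.214 0.159 0; -0.007 -0.214 0.159 0"

```text
time_s: 9.52
tcp_pos: [0.5214, 0.0869, 0.2314]
eef_rot: [0.331, 0.625, -0.329, 0.626]
force: [-1.2, 0.1, 5.3]
grip_width: 0.0402
```

Run:
```python
from geo import *
snap("side","5");info();s,p,R=state();print(w2c(p))
p,d,_,_=load("side","5");crop(p,190,100,350,260,"c_side5",4)
```

```text
t 9.575 tcp [0.5214 0.0869 0.2313] grip pt [0.5217 0.087  0.0766] 
R [[0.002, 0.825, 0.564], [0.001, 0.564, -0.825], [-1.0, 0.002, 0.001]] joints [-0.53  0.51  0.36  2.01 -0.29  0.66  0.62] w 0.04 F [-1.05 -0.75  6.45]
[0.00786537 0.00013092]
```

View pics/c_side5.png

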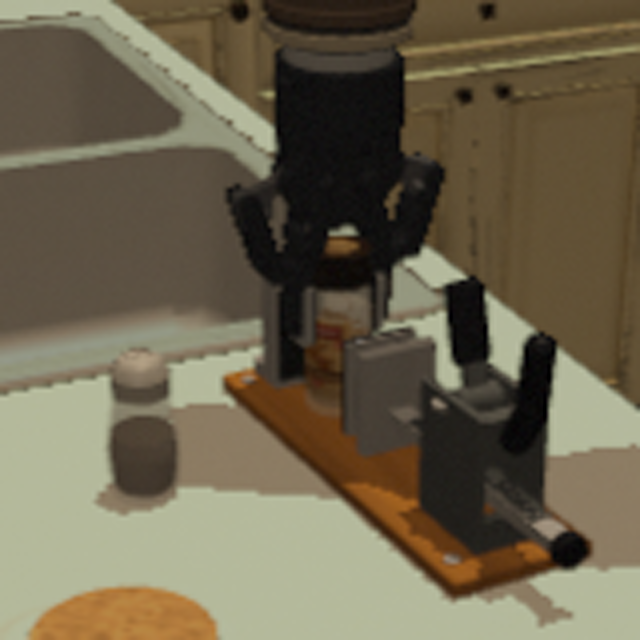

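servo_tool:
  rows: "0 0 0 0; 0 0 0 0; 0 0 0 0; 0 0 0 0; -0.03 0 0 0; -0.08 0 0 0; -0.13 0 0 0; -0.13 0 0 0; -0.13 0.05 -0.01 0; -0.13 0.1 -0.02 0; -0.13 0.14 -0.028 0; -0.13 0.14 -0.028 0; -0.13 0.14 -0.028 0"
  jaw: -1

```text
time_s: 11.2
tcp_pos: [0.6201, 0.1881, 0.3591]
eef_rot: [0.329, 0.626, -0.331, 0.625]
force: [0.1, -0.5, 0.9]
grip_width: 0.0852
```

Run:
```python
from geo import *
snap("wrist","6");info()
```

```text
t 11.25 tcp [0.62   0.1877 0.3595] grip pt [0.6197 0.1876 0.2048] 
R [[-0.001, 0.826, 0.563], [-0.001, 0.563, -0.826], [-1.0, -0.002, 0.0]] joints [-0.66  0.53  0.43  1.59 -0.24  1.07  0.43] w 0.0854 F [ 0.05 -0.78  0.48]
```

View pics/wrist6.png

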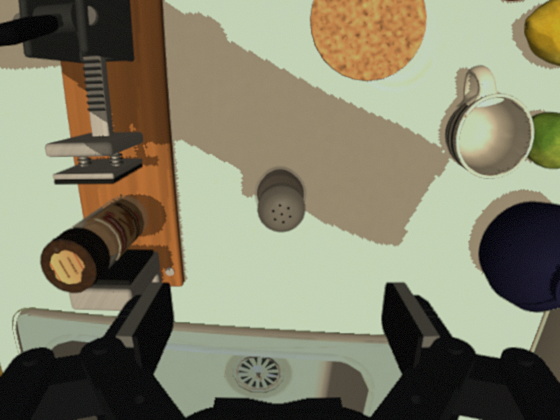

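servo_tool:
  rows: "0.05 0.0015 0 0; 0.1 0.0015 0 0; 0.14 0.0015 0 0; 0.156 0.0015 0 0; 0.156 0.0015 0 0; 0.156 0.0015 0 0"

```text
time_s: 12.0
tcp_pos: [0.6225, 0.1896, 0.2061]
eef_rot: [0.331, 0.625, -0.329, 0.626]
force: [-0.6, -0.0, 0.1]
grip_width: 0.0854
```

servo_tool:
  rows: "0 0 0 0; 0 0 0 0; 0 0 0 0; 0 0 0 0; 0 0 0 0; 0 0 0 0"
  jaw: 1
  grip_force: 30

```text
time_s: 12.75
tcp_pos: [0.622, 0.1898, 0.2052]
eef_rot: [0.33, 0.625, -0.33, 0.626]
force: [-2.2, -0.5, 6.6]
grip_width: 0.0392
```

servo_tool:
  rows: "-0.03 0 0 0; -0.06 0 0 0; -0.06 0.023 -0.045 0; -0.06 0.047 -0.091 0; -0.06 0.07 -0.136 0; -0.04 0.07 -0.136 0; -0.015 0.07 -0.136 0; -0.007 0.07 -0.136 0; -0.005 0.07 -0.136 0; -0.005 0.07 -0.136 0; -0.005 0.07 -0.136 0"

```text
time_s: 14.12
tcp_pos: [0.6031, 0.3407, 0.2102]
eef_rot: [0.33, 0.625, -0.33, 0.625]
force: [-3.2, -2.2, 7.1]
grip_width: 0.0392
```

Run:
```python
from geo import *
snap("side","7");info()
p,d,_,_=load("side","7");crop(p,130,120,350,320,"c_side7",3)
```

```text
t 14.175 tcp [0.6031 0.3407 0.2102] grip pt [0.6031 0.3407 0.0555] 
R [[0.0, 0.826, 0.564], [-0.0, 0.564, -0.826], [-1.0, 0.0, 0.0]] joints [-0.81  0.75  0.37  1.59 -0.33  0.86  0.28] w 0.0387 F [-3.26 -2.25  6.31]
```

View pics/c_side7.png

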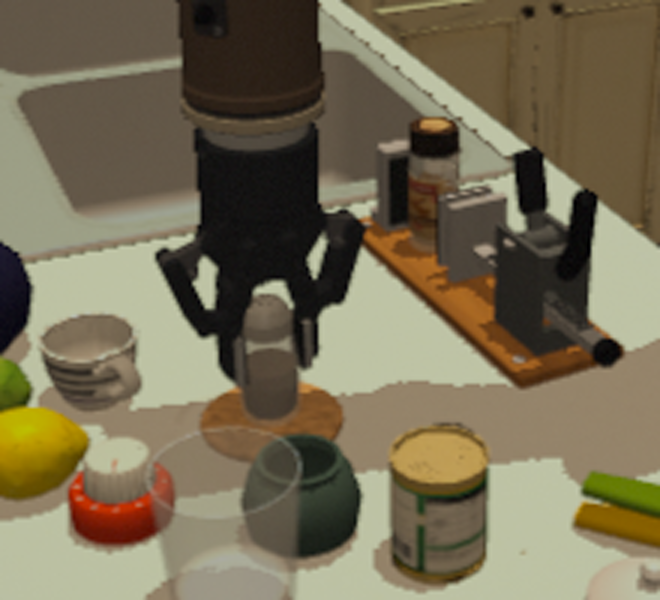

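servo_tool:
  rows: "0 0 0 0; 0 0 0 0; 0 0 0 0; 0 0 0 0; -0.04 0 0 0; -0.09 0 0 0; -0.14 0 0 0; -0.16 0 0 0; -0.16 0 0 0"
  jaw: -1

```text
time_s: 15.3
tcp_pos: [0.6032, 0.3415, 0.3711]
eef_rot: [0.331, 0.625, -0.329, 0.626]
force: [0.3, 0.2, -0.0]
grip_width: 0.0856
```

Run:
```python
from geo import *
snap("wrist","8");snap("side","8");info()
p,d,_,_=load("side","8");crop(p,190,130,350,290,"c_side8",3.5)
```

```text
t 15.4 tcp [0.6025 0.3415 0.3682] grip pt [0.6023 0.3414 0.2135] 
R [[-0.001, 0.825, 0.565], [-0.0, 0.565, -0.825], [-1.0, -0.001, -0.0]] joints [-0.85  0.6   0.43  1.46 -0.26  1.15  0.22] w 0.0853 F [-0.33  0.14 -0.66]
```

View pics/wrist8.png

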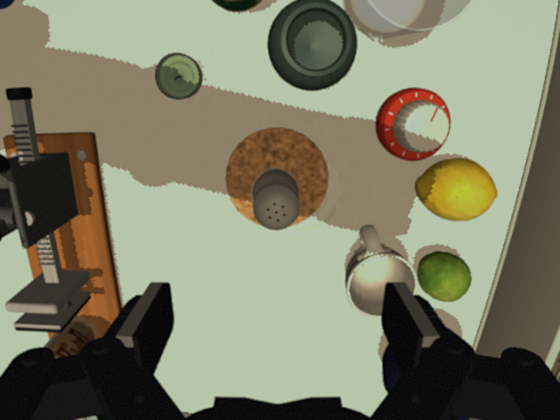

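View pics/c_side8.png

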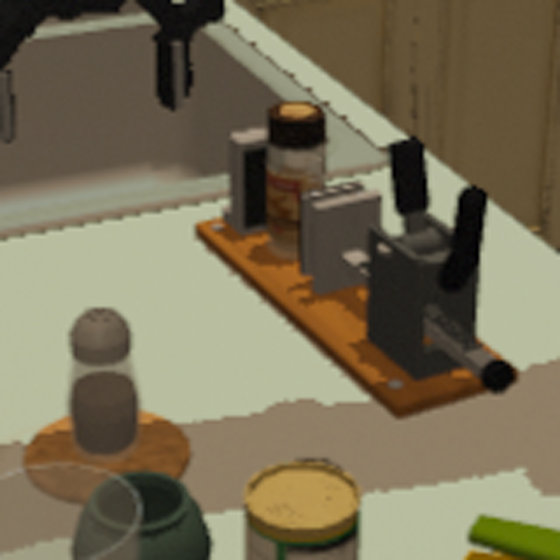

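servo_tool:
  rows: "0 -0.05 0.016 0; 0 -0.1 0.032 0; 0 -0.15 0.047 0; 0 -0.2 0.062 0; 0 -0.2113 0.066 0; 0 -0.2113 0.066 0; 0 -0.2113 0.066 0"
  jaw: 1

```text
time_s: 16.27
tcp_pos: [0.4663, 0.1691, 0.3689]
eef_rot: [0.33, 0.626, -0.33, 0.626]
force: [-0.3, 0.5, -0.2]
grip_width: 0.0002
```

Run:
```python
from geo import *
snap("wrist","9");info();s,p,R=state();print(w2c(p))
```

```text
t 16.325 tcp [0.4663 0.1691 0.3689] grip pt [0.4663 0.169  0.2142] 
R [[0.0, 0.825, 0.566], [-0.0, 0.566, -0.825], [-1.0, -0.0, 0.0]] joints [-0.84  0.27  0.48  1.96 -0.15  0.95  0.31] w -0.0002 F [0.05 0.05 0.34]
[-0.09108034  0.00119956]
```

View pics/wrist9.png

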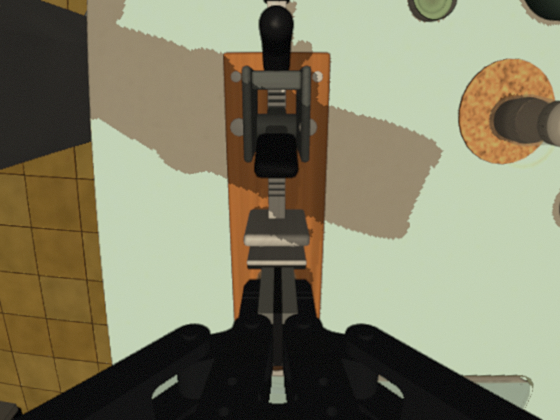

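```bash
cat > jaw.py <<'E'
from geo import *
def meas(n,tag):
    p,d,R,t=load(n,tag);W=cloud(n,d,R,t);c=w2c(W);z=W[...,2]
    m=(z>.076)&(z<.088)&(abs(c[...,1])<.02)&(c[...,0]>-.11)&(c[...,0]<.0)
    q=c[m][:,0]
    h,e=np.histogram(q,np.arange(-.11,.002,.002));print(n,tag,m.sum(),[(round(a*1000),int(k)) for a,k in zip(e,h) if k>8])
    m=(z>.08)&(z<.09)&(abs(c[...,1])<.02)&(c[...,0]>.02)&(c[...,0]<.08)
    q=c[m][:,0]
    if m.sum()>20:print(" fixed",m.sum(),np.percentile(q,[3,50,97]).round(4))
    # rear face of moving plate z .03-.078
    m=(z>.03)&(z<.076)&(abs(c[...,1])<.023)&(abs(c[...,1])>.009)&(c[...,0]>-.11)&(c[...,0]<-.0)
    q=c[m][:,0];h,e=np.histogram(q,np.arange(-.11,.002,.002));print(" rearface",m.sum(),[(round(a*1000),int(k)) for a,k in zip(e,h) if k>8])
E
python3 - <<'E'
from jaw import *
meas("wrist","1");meas("wrist","9");meas("side","8");meas("side","0");meas("scene","0")
E
```

```text
wrist 1 1253 [(-70, 90), (-68, 146), (-66, 112), (-64, 126), (-62, 116), (-60, 51), (-48, 87), (-46, 110), (-44, 108), (-42, 119), (-40, 51), (-18, 32), (-16, 45), (-14, 24), (-12, 17), (-10, 10)]
 fixed 975 [0.0412 0.0493 0.0606]
 rearface 1183 [(-70, 322), (-52, 32), (-50, 59), (-48, 305), (-18, 37), (-16, 74), (-14, 78), (-12, 76), (-10, 62), (-8, 43), (-6, 38), (-4, 29), (-2, 19)]
wrist 9 1190 [(-70, 141), (-68, 174), (-66, 131), (-64, 130), (-62, 116), (-48, 121), (-46, 129), (-44, 105), (-42, 109), (-40, 26)]
 fixed 52 [0.055  0.0573 0.0609]
 rearface 1119 [(-70, 651), (-68, 11), (-48, 422), (-46, 29)]
side 8 181 [(-70, 23), (-68, 18), (-66, 13), (-48, 13), (-46, 16), (-14, 12), (-12, 16), (-10, 9), (-8, 9)]
 fixed 41 [0.0358 0.045  0.0596]
 rearface 291 [(-72, 28), (-70, 47), (-68, 48), (-48, 20), (-46, 11), (-12, 10), (-10, 20), (-8, 27), (-6, 17), (-4, 18), (-2, 19)]
side 0 173 [(-72, 9), (-70, 20), (-68, 17), (-66, 11), (-48, 15), (-46, 17), (-18, 10), (-16, 16)]
 fixed 83 [0.0371 0.0447 0.0595]
 rearface 271 [(-72, 17), (-70, 55), (-68, 51), (-48, 18), (-46, 10), (-16, 10), (-14, 16), (-12, 13), (-10, 21), (-8, 13), (-6, 13), (-4, 9), (-2, 10)]
scene 0 157 [(-68, 15), (-66, 15), (-64, 14), (-62, 16), (-48, 9), (-46, 14), (-44, 15), (-42, 15)]
 fixed 175 [0.0389 0.0506 0.0603]
 rearface 194 [(-60, 13), (-48, 9), (-44, 10), (-16, 14), (-14, 12), (-12, 14), (-10, 15), (-8, 14), (-6, 11)]
```

servo_tool:
  rows: "0.05 -0.001 0 0; 0.072 -0.001 0 0; 0.072 -0.001 0 0; 0.072 -0.001 -0.02 0; 0.072 -0.001 -0.03 0; 0.072 -0.001 -0.035 0; 0.072 -0.001 -0.04 0; 0.072 -0.001 -0.04 0"

```text
time_s: 17.32
tcp_pos: [0.4427, 0.2008, 0.2979]
eef_rot: [0.33, 0.625, -0.329, 0.626]
force: [2.9, -1.8, 1.1]
grip_width: -0.0001
```

Run:
```python
from jaw import *
snap("wrist","10");snap("side","10");info();s,p,R=state();print(w2c(p),R.T@s["force"])
meas("wrist","10");meas("side","10")
```

```text
t 17.425 tcp [0.4426 0.2004 0.2976] grip pt [0.4428 0.2005 0.1429] 
R [[0.001, 0.825, 0.565], [0.001, 0.565, -0.825], [-1.0, 0.001, 0.0]] joints [-0.88  0.35  0.44  2.06 -0.21  0.77  0.29] w -0.0002 F [ 3.06 -0.86  2.12]
[-0.13031423 -0.00057262] [-2.11956083  2.03981819  2.44124768]
wrist 10 121 [(-46, 37), (-44, 28), (-42, 23), (-40, 28)]
 rearface 0 []
side 10 184 [(-68, 19), (-66, 23), (-64, 9), (-46, 22), (-44, 12), (-14, 13), (-12, 14), (-10, 12), (-8, 11)]
 fixed 40 [0.0374 0.0461 0.0615]
 rearface 289 [(-70, 23), (-68, 67), (-66, 41), (-46, 12), (-10, 23), (-8, 24), (-6, 29), (-4, 10), (-2, 12)]
```

View pics/wrist10.png

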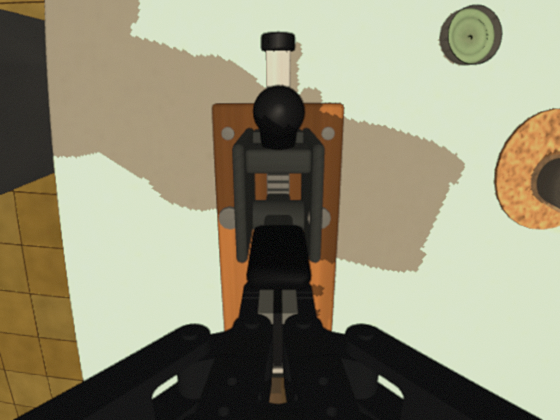

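View pics/side10.png

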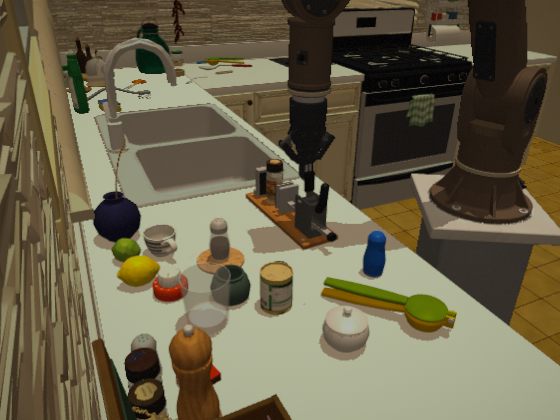

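servo_tool:
  rows: "0 0 -0.004 0; 0 0 -0.008 0; 0 0 -0.012 0; 0 0 -0.014 0; 0 0 -0.014 0"

```text
time_s: 18.05
tcp_pos: [0.4354, 0.2105, 0.2976]
eef_rot: [0.331, 0.624, -0.331, 0.626]
force: [5.9, -7.9, 3.3]
grip_width: -0.0
```

```bash
cat >> jaw.py <<'E'
def fmode(q,w=.003):
    h,e=np.histogram(q,np.arange(-.11,.002,.001));h=np.convolve(h,np.ones(4),'same');c=e[h.argmax()]+.0005
    for _ in range(5):c=np.median(q[abs(q-c)<w])
    return round(c*1000,2),int((abs(q-c)<w).sum())
def side(tag,take=True):
    if take:snap("side",tag)
    p,d,R,t=load("side",tag);W=cloud("side",d,R,t);c=w2c(W);z=W[...,2]
    m=(z>.03)&(z<.076)&(abs(c[...,1])<.023)&(abs(c[...,1])>.009)&(c[...,0]>-.11)&(c[...,0]<-.0)
    hsv=cv2.cvtColor(p,cv2.COLOR_RGB2HSV)
    m2=(z>.03)&(z<.08)&(np.hypot(c[...,0]+.002,c[...,1])<.04)
    print("rear mode",fmode(c[m][:,0]))
    mj=(z>.1)&(z<.125)&(c[...,0]>-.03)&(c[...,0]<.05)&(abs(c[...,1])<.03)
    if mj.sum()>5:
        from fit import circ
        w=c[mj];print("cap",mj.sum(),circ(w,.0205).round(4))
    s,pp,R=state();print("t",round(s["time_s"],2),"tool c",w2c(pp).round(4),"F tool",(R.T@s["force"]).round(1))
E
python3 - <<'E'
from jaw import *
side("8",False);side("10",False);side("11")
E
```

```text
rear mode (np.float64(-68.36), 126)
cap 199 [0.0084 0.0005]
t 18.05 tool c [-0.1427 -0.0008] F tool [-3.3  0.5  9.8]
rear mode (np.float64(-66.61), 131)
cap 205 [0.0082 0.0005]
t 18.05 tool c [-0.1427 -0.0008] F tool [-3.3  0.5  9.8]
rear mode (np.float64(-62.25), 134)
cap 206 [0.0084 0.0006]
t 18.1 tool c [-0.1427 -0.0008] F tool [-5.   0.3  9.6]
```

servo_tool:
  rows: "0 0 -0.003 0; 0 0 -0.004 0; 0 0 -0.004 0; 0 0 0.01 0; 0 0 0.025 0; 0 0 0.035 0; 0 0 0.035 0; 0 0 0.035 0"

```text
time_s: 19.1
tcp_pos: [0.4538, 0.1833, 0.2971]
eef_rot: [0.33, 0.626, -0.33, 0.625]
force: [0.4, -0.4, -0.4]
grip_width: 0.0001
```

Run:
```python
from jaw import *
side("12")
```

```text
rear mode (np.float64(-60.71), 140)
cap 202 [0.0087 0.0003]
t 19.15 tool c [-0.11  -0.001] F tool [ 1.2 -0.2  0. ]
```

servo_tool:
  rows: "0 0 -0.01 0; 0 0 -0.018 0; 0 0 -0.026 0; 0 0 -0.033 0; 0 0 -0.036 0; 0 0 -0.038 0; 0 0 -0.038 0; 0 0 -0.038 0"

```text
time_s: 20.15
tcp_pos: [0.4337, 0.213, 0.2976]
eef_rot: [0.33, 0.624, -0.33, 0.626]
force: [6.8, -9.6, 1.8]
grip_width: -0.0
```

Run:
```python
from jaw import *
side("13")
```

```text
rear mode (np.float64(-50.78), 155)
cap 203 [0.0087 0.0007]
t 20.2 tool c [-0.1458 -0.0008] F tool [-1.1  0.7 11.8]
```

servo_tool:
  rows: "0 0 -0.002 0; 0 0 -0.002 0; 0 0 0.015 0; 0 0 0.03 0; 0 0 0.038 0; 0 0 0.038 0; 0 0 0.028 0; 0 0 0.02 0; 0 0 0.012 0; 0 0 0.006 0; 0 0 0.002 0; 0 0 -0.001 0; 0 0 -0.002 0; 0 0 -0.002 0"

```text
time_s: 21.95
tcp_pos: [0.4333, 0.2135, 0.2976]
eef_rot: [0.331, 0.623, -0.331, 0.627]
force: [10.8, -16.7, 0.0]
grip_width: -0.0005
```

Run:
```python
from jaw import *
side("14")
p,d,_,_=load("side","14");crop(p,230,130,350,250,"c_side14",5)
```

```text
rear mode (np.float64(-40.69), 157)
cap 201 [0.0097 0.0004]
t 22.0 tool c [-0.1464 -0.0009] F tool [-0.7  0.3 20.4]
```

View pics/c_side14.png

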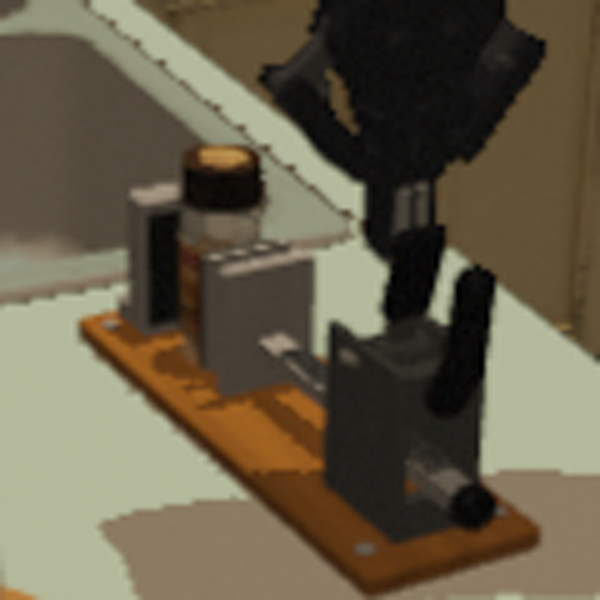

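servo_tool:
  rows: "0 0 0.015 0; 0 0 0.03 0; 0 0 0.038 0; 0 0 0.038 0; 0 0 0.028 0; 0 0 0.022 0; 0 0 0.016 0; 0 0 0.012 0; 0 0 0.010 0; 0 0 0.010 0"

```text
time_s: 23.25
tcp_pos: [0.4379, 0.207, 0.298]
eef_rot: [0.33, 0.624, -0.33, 0.626]
force: [4.4, -9.8, 8.5]
grip_width: -0.0
```

Run:
```python
from jaw import *
side("15")
```

```text
rear mode (np.float64(-34.76), 144)
cap 196 [0.016  0.0006]
t 23.3 tool c [-0.1383 -0.0007] F tool [-8.4 -0.7 11.5]
```

servo_tool:
  rows: "0 0 -0.002 0; 0 0 -0.004 0; 0 0 -0.004 0; 0 0 -0.004 0"

```text
time_s: 23.8
tcp_pos: [0.4357, 0.2103, 0.2979]
eef_rot: [0.33, 0.624, -0.33, 0.626]
force: [5.5, -10.2, 6.6]
grip_width: 0.0002
```

Run:
```python
from jaw import *
side("16")
p,d,_,_=load("side","16");crop(p,230,130,350,250,"c_side16",5)
```

```text
rear mode (np.float64(-32.15), 155)
cap 199 [0.0174 0.0006]
t 23.85 tool c [-0.1423 -0.0008] F tool [-6.3 -0.2 11.3]
```

View pics/c_side16.png

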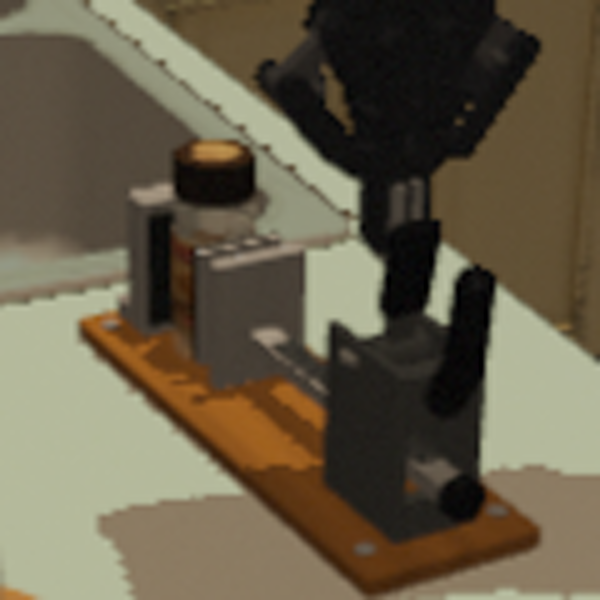

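servo_tool:
  rows: "0 0 -0.002 0; 0 0 -0.003 0; 0 0 -0.003 0; 0 0 -0.003 0"

```text
time_s: 24.35
tcp_pos: [0.434, 0.2126, 0.2977]
eef_rot: [0.33, 0.624, -0.33, 0.626]
force: [6.4, -10.4, 3.6]
grip_width: 0.0002
```

Run:
```python
from jaw import *
side("17")
snap("scene","17");p,d,_,_=load("scene","17");crop(p,290,220,400,320,"c_sc17",6)
```

```text
rear mode (np.float64(-31.29), 144)
cap 198 [0.0176 0.0001]
t 24.4 tool c [-0.1452 -0.0008] F tool [-3.3  0.3 10.8]
```

View pics/c_sc17.png

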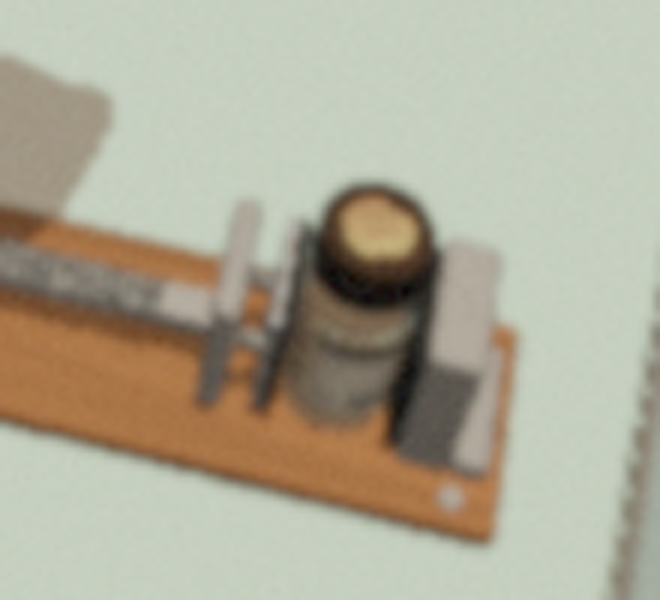

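Run:
```python
from jaw import *
def gap(n,tag):
    p,d,R,t=load(n,tag);W=cloud(n,d,R,t);c=w2c(W);z=W[...,2]
    m=(z>.074)&(z<.088)&(abs(c[...,1])<.022)&(c[...,0]>-.09)&(c[...,0]<-.002)
    q=np.sort(c[m][:,0])
    from scipy.cluster.vq import kmeans2
    ctr,l=kmeans2(q[:,None],np.array([[q[0]],[q[0]+.022]]),minit='matrix')
    sel=q<q[0]+.034
    h,e=np.histogram(q,np.arange(-.09,0,.001));print(n,tag,[(round(a*1000),int(k)) for a,k in zip(e,h) if k>2])
for a in[("scene","0"),("scene","17"),("side","8"),("side","12"),("side","16"),("side","17")]:gap(*a)
```

```text
scene 0 [(-69, 8), (-68, 8), (-67, 8), (-66, 8), (-65, 9), (-64, 8), (-63, 7), (-62, 8), (-61, 8), (-60, 9), (-47, 8), (-46, 8), (-45, 9), (-44, 9), (-43, 9), (-42, 9), (-41, 7), (-40, 8), (-17, 3), (-10, 3)]
scene 17 [(-32, 8), (-31, 9), (-30, 8), (-29, 9), (-28, 8), (-27, 9), (-26, 9), (-25, 9), (-24, 8), (-23, 9), (-12, 11), (-11, 7), (-10, 11), (-9, 6), (-8, 11), (-7, 9), (-6, 9), (-5, 6), (-4, 4)]
side 8 [(-71, 8), (-70, 15), (-69, 18), (-68, 10), (-67, 10), (-66, 5), (-65, 9), (-64, 3), (-49, 7), (-48, 6), (-47, 9), (-46, 15), (-45, 6), (-44, 4), (-43, 3), (-42, 4), (-14, 5), (-13, 11), (-12, 10), (-11, 8), (-10, 7), (-9, 4), (-8, 6), (-7, 4), (-6, 4), (-5, 3), (-4, 3)]
side 12 [(-64, 4), (-63, 6), (-62, 17), (-61, 20), (-60, 16), (-59, 6), (-58, 4), (-57, 3), (-55, 4), (-41, 13), (-40, 8), (-39, 7), (-38, 9), (-37, 9), (-36, 4), (-34, 3), (-16, 3), (-15, 5), (-14, 3), (-13, 6), (-12, 8), (-11, 7), (-10, 10), (-9, 3), (-8, 5), (-7, 5), (-6, 3), (-5, 5), (-4, 4), (-3, 3)]
side 16 [(-36, 5), (-35, 6), (-34, 12), (-33, 11), (-32, 11), (-31, 11), (-30, 9), (-29, 3), (-28, 3), (-27, 5), (-13, 10), (-12, 9), (-11, 5), (-10, 6), (-9, 7), (-8, 4), (-7, 4), (-5, 5), (-4, 3), (-3, 8)]
side 17 [(-35, 4), (-34, 9), (-33, 13), (-32, 14), (-31, 9), (-30, 10), (-29, 8), (-28, 4), (-26, 4), (-24, 3), (-13, 8), (-12, 8), (-11, 7), (-10, 8), (-9, 4), (-7, 4), (-6, 5), (-5, 3), (-4, 4), (-3, 8)]
```

servo_tool:
  rows: "0 0 0.015 0; 0 0 0.03 0; 0 0 0.037 0; 0 0 0.037 0; 0 0 0.028 0; 0 0 0.022 0; 0 0 0.018 0; 0 0 0.017 0; 0 0 0.017 0"

```text
time_s: 25.58
tcp_pos: [0.4436, 0.1984, 0.298]
eef_rot: [0.33, 0.624, -0.33, 0.626]
force: [3.7, -9.5, 8.5]
grip_width: -0.0001
```

```bash
cat >> jaw.py <<'E'
def pad(tag,take=True):
    if take:snap("scene",tag)
    p,d,R,t=load("scene",tag);W=cloud("scene",d,R,t);c=w2c(W);z=W[...,2]
    m=(z>.074)&(z<.084)&(abs(c[...,1])<.022)&(c[...,0]>-.09)&(c[...,0]<.002)
    q=np.sort(c[m][:,0]*1000);g=np.diff(q);k=np.where((g>5)&(np.arange(len(g))>30))[0][0]
    a=q[:k+1];b=q[k+1:];print(tag,"plate",np.median(a).round(2),a.min().round(1),a.max().round(1),"pad rear edge",b[:4].round(1),"gap",(b[1]-a[-2]).round(2),len(a),len(b))
    s,pp,R=state();print("t",round(s["time_s"],2),"tool c",w2c(pp).round(4),"F tool",(R.T@s["force"]).round(1))
E
python3 - <<'E'
from jaw import *
pad("0",False);pad("17",False);pad("18")
E
```

```text
0 plate -64.06 -69.1 -59.2 pad rear edge [-47.1 -47.  -46.8 -46.6] gap 12.26 80 92
t 25.57 tool c [-0.1281 -0.0009] F tool [-8.5 -2.2 10. ]
17 plate -26.93 -32.0 -22.1 pad rear edge [-12.3 -12.  -12.  -12. ] gap 10.24 87 81
t 25.57 tool c [-0.1281 -0.0009] F tool [-8.5 -2.2 10. ]
18 plate -26.14 -31.0 -21.2 pad rear edge [-12.3 -12.  -12.  -12. ] gap 9.28 86 80
t 25.62 tool c [-0.1281 -0.0008] F tool [-7.8 -1.6 11.3]
```

servo_tool:
  rows: "0 0 -0.002 0; 0 0 -0.003 0; 0 0 -0.003 0; 0 0 -0.003 0"

```text
time_s: 26.12
tcp_pos: [0.4421, 0.2008, 0.298]
eef_rot: [0.331, 0.624, -0.33, 0.626]
force: [5.0, -10.9, 8.4]
grip_width: 0.0002
```

Run:
```python
from jaw import *
pad("19")
```

```text
19 plate -25.17 -30.1 -20.1 pad rear edge [-12.  -12.  -11.9 -11.6] gap 8.22 87 82
t 26.18 tool c [-0.1309 -0.0008] F tool [-8.3 -1.7 11.9]
```

Pad is about 4 mm in; drive roughly 1.2 mm more.

servo_tool:
  rows: "0 0 -0.002 0; 0 0 -0.003 0; 0 0 -0.003 0; 0 0 -0.003 0; 0 0 -0.003 0"

```text
time_s: 26.8
tcp_pos: [0.4407, 0.2029, 0.2981]
eef_rot: [0.331, 0.624, -0.33, 0.626]
force: [7.1, -12.0, 8.3]
grip_width: -0.0001
```

Run:
```python
from jaw import *
pad("20");side("20")
from fit import circ
p,d,R,t=load("side","20");W=cloud("side",d,R,t);x,y,z=W[...,0],W[...,1],W[...,2]
hsv=cv2.cvtColor(p,cv2.COLOR_RGB2HSV)
c=(hsv[...,1]>60)&(hsv[...,0]<20)&(z>-.003)&(z<.012)&(np.hypot(x-.6,y-.34)<.07)
print("coaster",cv2.minEnclosingCircle(np.stack([x[c],y[c]],-1).astype(np.float32)))
m=(np.hypot(x-.603,y-.341)<.05)&(z>.02)&(z<.07);print("shaker",circ(np.stack([x[m],y[m]],-1),.022), z[(np.hypot(x-.603,y-.341)<.03)].max())
m=(np.hypot(x-.603,y-.341)<.05)&(z>.074)&(z<.085);print("shaker top",circ(np.stack([x[m],y[m]],-1),.017))
p,_,_,_=load("scene","20");crop(p,220,140,400,320,"c_sc20",4)
```

```text
20 plate -24.07 -28.9 -19.2 pad rear edge [-12. -12. -12. -12.] gap 7.29 83 82
t 26.85 tool c [-0.1335 -0.0007] F tool [-8.9 -1.5 12.8]
rear mode (np.float64(-28.05), 151)
cap 201 [0.0175 0.0007]
t 26.9 tool c [-0.1335 -0.0008] F tool [-8.6 -1.8 12.8]
coaster ((0.6030005812644958, 0.3388487994670868), 0.049122244119644165)
shaker [0.60577259 0.33653357] 0.09681369864825629
shaker top [0.60479847 0.34045146]
```

View pics/c_sc20.png

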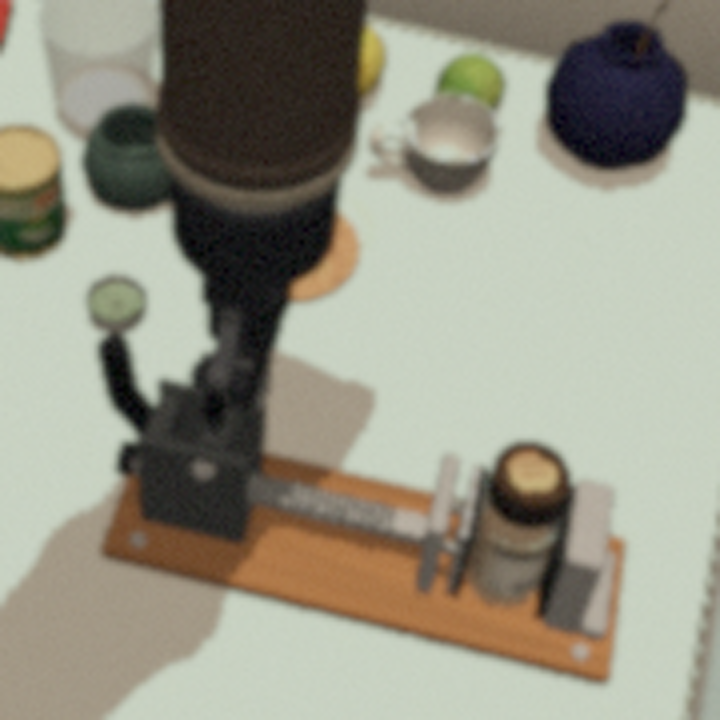

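View pics/side20.png

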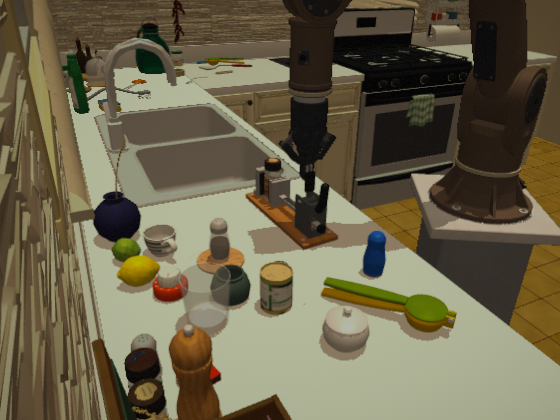

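Run:
```python
from jaw import *
pad("21")
r.job_done()
```

```text
21 plate -24.0 -28.9 -19.2 pad rear edge [-12. -12. -12. -12.] gap 7.25 86 79
t 26.95 tool c [-0.1335 -0.0007] F tool [-8.3 -1.9 14. ]
the job is handed in; nothing more can be done
```

I swapped the shaker and the jar and clamped the jar, and handed the job in at about 27 s with the trigger still held back. No verdict is reported, so this rests on my own last checks.

**What I did**
- I parked the shaker beside the clamp, stood the jar on the board between the jaws, and then stood the shaker on the coaster.
- I pumped the trigger with closed fingers: four strokes plus a partial fifth, which I am still holding. I never touched the jaw, pad or bar.

**What the last checks showed**
- **Pad:** the gap behind it went from 12.3 mm to 7.25 mm, so it is about 5 mm in (half way). It did not change between the last two looks.
- **Jar:** it looks upright and snug against the fixed jaw, within about 1 mm of the clamp's axis. The fingers are well clear of it.
- **Trigger:** it is at about 0.27 rad, worked out from the tool position rather than measured. The fingers press on it with about 13 N.
- **Shaker:** it looks upright on the coaster. I measured it 2 to 4 mm off centre; the body and top fits differ by about 4 mm, but both are well inside the 28 mm allowed.
- **Other things:** the bystanders look unmoved in the pictures; I did not measure them.

**One small disagreement:** my estimate of the clamp's position along its length is off by about 2 mm. I therefore judged the pad from the gap between jaw plate and pad, which that error does not affect.

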